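# Snap the cell covers shut and hold the tile case's lid at its balance point

## Robot

A 6-joint arm with a two-finger parallel gripper is mounted at the origin on the work surface. World frame = base frame: x ahead of the robot, y to its left, z up, the work surface at z = 0. Lengths are in m, angles in rad, forces in N, time in s.
With the tool pointing down it reaches from about 0.3 to 0.75 m from the base axis. Payload 8.5 kg.
Tool frame: the origin (TCP) lies midway between the tips of the shut fingers; the grasp point (between the pads) lies 19 mm behind it; z points along the fingers, y is the direction in which the jaws open and shut (so a half turn about z gives the same grasp; the last joint's range is limited). The gripper opens to 85 mm and grips with 20 to 120 N. Pads are 22 mm wide; open, the fingers measure 114 mm over their backs; the gripper's body (76 mm by 85 mm) begins 54 mm behind the grasp point. The pads swing forward as they close: fully open they stand 13 mm farther back than shut.
Start: joints at [1.081, 0.381, 1.297, -0, 1.464, -0.215], TCP at [0.149, 0.529, 0.205] pointing down, gripper open.
Joint ranges: [-3.11, 3.11], [-0.89, 2.33], [0.22, 2.48], [-1.42, 4.56], [0.17, 2.85], [-2.88, 2.88]. Speed limits (rad/s): [2.39, 2.39, 3.14, 3.14, 3.14, 3.14].

## Interface

Orientations are given as a unit quaternion [x, y, z, w].
In Python, from workcell import manip gives the robot as it stands.
- The arm moves only by the tool drive_tool, never from a script. Its argument "targets" is a list of rows, each a list of 2 entries, a list of its own where there are three numbers: the shift along the tool's x, y, z in mm, then the turn about the tool's z in degrees. A call has exactly 5 rows; each row is the pose to reach, as a shift and turn from the pose commanded when the call began, along the tool's axes at that moment; what a row does not reach only later rows make up. A row lasts 1/12 s, in which the tool goes at most 41.7 mm and 7.16 degrees, less where a joint would pass 70% of its speed; a pose out of reach is approached as far as the arm can. A call with a gripper value outside its range is refused whole. "claw" is the finger opening in mm, from 0 to 85.4, set as the call begins (left out, the last holds). The fingers move at their own pace and stop on an object; "newtons" is the grip in N (left out, the last holds). Time passes only in rows, so rows that repeat a pose let the fingers close, or fill a call up. It gives the time, the measured TCP pose, the force and the opening at its end, in the units of the state.
- manip.state(): the state, without advancing time (a new reading comes with each control period).
- manip.snapshot(name): name is "side" or "top"; returns the picture (480x640x3 uint8, red, green, blue); there is no depth.
- manip.get_calibration(name): a dict with "intrinsics" (3x3 intrinsics, pixels), "dist_coeffs" ([k1, k2, p1, p2, k3] as OpenCV has them; the pictures are not rectified), "world_from_camera" (4x4, takes a point from camera to world coordinates). Camera axes: x right, y down, z forward; pixel columns grow to the right and rows downward; lengths in m; the calibration is good to about 2 mm. A picture is of the moment at which its call begins. get_calibration takes no time and is no camera call.
- manip.hand_in(): hands the job in, once; it reports no verdict.
Trained networks look in the newest picture that a camera, given by its name, has taken for a name from the list of things; names that differ only in an ending like _2 or _b are one class to them, and where a whole thing is asked for, a point or a joint stands for the part that bears it (a point fixed in the world has none). Each returns a list of dicts, best first, with "score" (0 to 1); they miss things now and then, are a little off and sometimes report something else, mostly with a low value. They report only what shows in the picture. A call takes as long as a camera call.
- manip.recognise(name, camera): "uv" ([column, row] in pixels, amid what is visible of it).
- manip.masks_of(name, camera): "mask" (480x640 bool, what is visible of it) and "uv" ([column, row] in pixels, amid what is visible of it).
- manip.spot_point(name, camera): "uv" ([column, row] in pixels: a listed point, or the origin of a listed thing).
The state is a dict: "time_s": time; "qpos": joint angles; "dq": joint speeds; "tau": joint torques, N m; "tool_pos": TCP position; "orientation": TCP orientation; "ft_force": force on the tool from outside, world axes, zero at the start; "moment": the same for the moment, N m; "width": opening from 0.0 (shut) to 1.0 (fully open).
Only numpy, scipy, OpenCV 4.12 (cv2) and the standard library are available. Lean on these libraries where they do the work, as an engineer would, in place of code of your own. Each camera call takes 0.05 s, during which the arm holds its last target.

## Task

The lid of the mosaic tile case has lost its stay and I want to screw on a new one. First press the two raised inner covers down until each snaps shut, so that no chips spill; then grip the lid by its handle bar, swing it up from its leaned-back rest until it stands straight upright at its balance point, and finish while still gripping the bar and holding the lid still there. Do not let the lid fall either way, and leave the jars and other things around the case where they stand.

Things in the scene. Friction and masses are not known exactly. Their poses are not given: they have to be found in the camera images.
- tile_case: White tile case, fixed: 140 mm deep (own x), 250 mm wide (own y), 56 mm tall, walls 8 mm. Origin: centre of its underside, on the table. Own +x points from its front (nearer the robot) to its hinge side, y to the left seen from the front, z up. It stands anywhere in the middle of the table, turned up to 0.42 rad.
- lid_hinge (a point): Middle of the lid's hinge line, at x 70, y 0, z 65 mm in the case's frame. The line runs along the case's y.
- case_lid: The big lid, a white panel 250 mm wide, 10 mm thick, from 5 to 135 mm from its hinge line, with a handle bar beyond; 0.25 to 0.45 kg, its mass evenly about its mid-plane, in which the hinge line and the bar lie. Origin: the hinge's middle; own -x points to the bar, along y the hinge.
- lid_angle (a joint): Angle of the big lid about its hinge. 0 = closed flat over the case, 1.571 = straight upright, its balance point, 2.15 = leaned back on its stop, away from the robot: there it starts. The hinge is free: below 1.571 the lid falls shut, above it falls back to the stop.
- handle_bar (a point): Middle of the lid's round steel handle bar, 14 mm thick, 150 mm long, parallel to the hinge line and 175 mm from it, in the lid's mid-plane. Brackets 70 mm either side of its middle join it to the panel, whose edge is 40 mm away. At lid angle a it is at x = 70 - 175 cos(a), z = 65 + 175 sin(a) mm in the case's frame. It may turn between gripping fingers.
- cover_left (a joint): Angle of the left inner cover. 0 = shut, level, top face 52 mm above the table; it starts raised 0.55 to 0.8 rad, its free edge up, held there by friction. About 2 N down at the free edge (more nearer the hinge) moves it; let go half way (about 0.35 to 0.55) it springs back up; below about 0.15 rad its detent snaps it shut and holds it with about 1.5 N at the edge.
- cover_left_edge (a point): Middle of the left cover's free edge, on its top face. The cover is a grey plastic plate 100 mm long, 104 mm wide, 4 mm thick over the left cell; its hinge, on its edge nearest the lid, lies at x 42, y 60.5, z 50 mm in the case's frame, along the case's y.
- cover_right (a joint): Angle of the right inner cover. 0 = shut, level, top face 52 mm above the table; it starts raised 0.55 to 0.8 rad, its free edge up, held there by friction. About 2 N down at the free edge (more nearer the hinge) moves it; let go half way (about 0.35 to 0.55) it springs back up; below about 0.15 rad its detent snaps it shut and holds it with about 1.5 N at the edge.
- cover_right_edge (a point): Middle of the right cover's free edge, on its top face. The cover is a grey plastic plate 100 mm long, 104 mm wide, 4 mm thick over the right cell; its hinge, on its edge nearest the lid, lies at x 42, y -60.5, z 50 mm in the case's frame, along the case's y.
- jar_a: glass jar of tile chips, 68 mm across, 70 mm tall. Origin: centre of its underside. A bystander near the case, to be left where it is.
- jar_b: glass jar of tile chips, 68 mm across, 70 mm tall. Origin: centre of its underside. A bystander near the case, to be left where it is.
- jar_c: glass jar of tile chips, 68 mm across, 70 mm tall. Origin: centre of its underside. A bystander near the case, to be left where it is.
- paper_cup: white paper cup, 72 mm across its rim, 85 mm tall. Origin: centre of its underside. A bystander near the case, to be left where it is.
- tweezers: steel tweezers lying flat, 130 x 9 x 6 mm, along own x. Origin: centre of its underside. A bystander near the case, to be left where it is.
- glue_bottle: white glue bottle with a black cap, 44 mm across, 110 mm tall. Origin: centre of its underside. A bystander near the case, to be left where it is.
- glass_shade: clear glass lamp shade blank, a globe 104 mm across and 105 mm tall standing on its foot. Origin: centre of its underside. A bystander near the case, to be left where it is.

How it is judged:
On the way, in this order (a step that is already met when the one before it is completed fails the run):
1. both inner covers are snapped shut (value of joint each of cover_left, cover_right below 0.05 rad and contact force between the fingers and case_lid below 0.5 N and value of joint lid_angle above 2 rad), for 0.2 s.
2. the lid is gripped by its bar and held still, upright (value of joint lid_angle between 1.451 and 1.691 rad and velocity of joint lid_angle between -0.15 and 0.15 rad/s and contact force between the fingers and case_lid above 2 N and distance between the grasp point and handle_bar below 0.07 m), for 0.5 s.
At the end, for the whole second after the job is handed in: Both inner covers are shut (within 0.05 rad); the lid stands upright within 0.12 rad of its balance point, still (under 0.15 rad/s), with the fingers gripping the handle bar (over 2 N); the program ends holding it (all of step 2 and value of joint each of cover_left, cover_right below 0.05 rad); the arm keeps its last pose, push and grip.
It fails at once if the lid falls (over 2.5 rad/s either way) (velocity of joint lid_angle above 2.5 rad/s or velocity of joint lid_angle below -2.5 rad/s).
It fails at once if the lid goes far over its balance point towards shut (value of joint lid_angle below 1.2 rad).
It fails at once if a bystander is moved more than 30 mm or tipped (distance of any of jar_a, jar_b, jar_c, paper_cup, tweezers, glue_bottle, glass_shade from where it was at the start of the episode above 0.03 m or angle between any of jar_a, jar_b, jar_c, paper_cup, tweezers, glue_bottle, glass_shade's own z axis and vertical above 0.4 rad).
It also fails if it takes over 45 s, if anything falls off the work surface, if the arm or the gripper's body presses on something with over 40 N, if the wrist force passes 120 N, or if a joint passes its speed limit or range.

## Working session

There is one attempt and no reset: what is moved stays moved. The work goes in short steps, Python scripts to look and compute and a tool call to move; the robot and the scene stay as the last step left them, time stands still between calls to the robot, and variables do not carry over. Pictures are saved under pics/ and viewed, and the job is handed in when it is done.

Besides the shell and the picture viewer there is one more tool, called after ">>>" as a command line: name --argument value ..., lists and objects as JSON in quotes. drive_tool: Moves the arm, as the interface text tells. Its arguments: {"type":"object","properties":{"targets":{"type":"array"},"claw":{"type":"number"},"newtons":{"type":"number"}},"required":["targets"]}

```bash
ls; mkdir -p pics; python3 - <<'E'
from workcell import manip
import cv2,numpy as np
np.set_printoptions(precision=4,suppress=True)
print(manip.state())
for n in ("side","top"):
    im=manip.snapshot(n); cv2.imwrite(f"pics/{n}0.png",im[:,:,::-1])
    c=manip.get_calibration(n); print(n,{k:np.array(v) for k,v in c.items()})
E
```

```text
pics
{'time_s': 0.0, 'qpos': array([ 1.0807,  0.3812,  1.2983, -0.    ,  1.4636, -0.2153]), 'dq': array([-0.0018, -0.0015,  0.001 , -0.0001,  0.0001, -0.0014]), 'tau': array([  0.0012, -44.8452, -23.1285,  -0.0001,   0.0048,  -0.    ]), 'tool_pos': array([0.1491, 0.5291, 0.204 ]), 'orientation': array([ 0.137 ,  0.9906, -0.0007, -0.0002]), 'ft_force': array([-0.3942,  0.3124, -0.3115]), 'moment': array([-0.0251,  0.013 ,  0.0362]), 'width': 1.0004349936303947}
side {'intrinsics': array([[571.6268,   0.    , 315.1594],
       [  0.    , 571.6268, 237.1918],
       [  0.    ,   0.    ,   1.    ]]), 'dist_coeffs': array([-0.0559,  0.    ,  0.    ,  0.    ,  0.    ]), 'world_from_camera': array([[ 0.6888, -0.4217,  0.5896, -0.2269],
       [-0.7248, -0.4127,  0.5516, -0.6926],
       [ 0.0107, -0.8074, -0.5899,  0.8646],
       [ 0.    ,  0.    ,  0.    ,  1.    ]])}
top {'intrinsics': array([[520.3258,   0.    , 312.7082],
       [  0.    , 520.3258, 238.8394],
       [  0.    ,   0.    ,   1.    ]]), 'dist_coeffs': array([-0.0681,  0.    ,  0.    ,  0.    ,  0.    ]), 'world_from_camera': array([[-0.0039, -0.9947,  0.103 ,  0.461 ],
       [-1.    ,  0.0033, -0.0058,  0.0403],
       [ 0.0055, -0.1031, -0.9947,  1.0409],
       [ 0.    ,  0.    ,  0.    ,  1.    ]])}
```

View pics/side0.png

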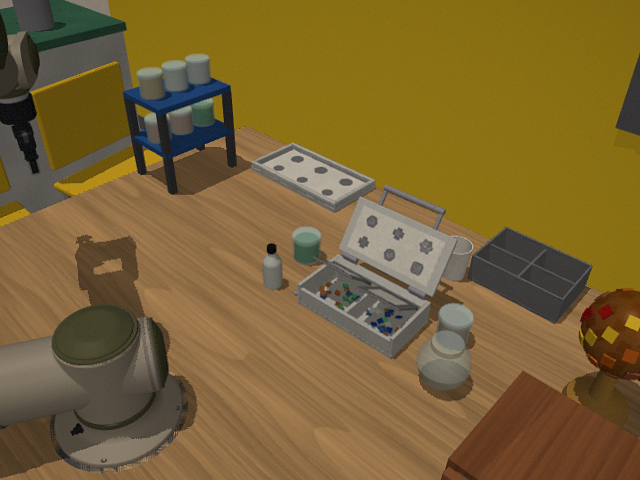

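View pics/top0.png

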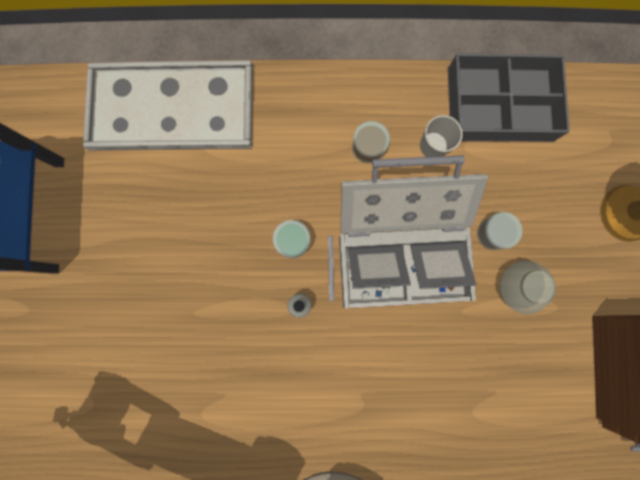

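```bash
python3 - <<'E'
from workcell import manip
import numpy as np
for cam in ("top","side"):
  for n in ["tile_case","lid_hinge","handle_bar","cover_left_edge","cover_right_edge","jar_a","paper_cup","tweezers","glue_bottle","glass_shade"]:
    if cam=="side" and n in("tile_case",): pass
    print(cam,n,[(np.round(d["uv"],1).tolist(),round(d["score"],2)) for d in manip.spot_point(n,cam)][:4])
E
```

```text
top tile_case [([400.8, 268.6], 0.93)]
top lid_hinge [([409.7, 231.4], 0.87)]
top handle_bar [([419.0, 163.9], 0.68)]
top cover_left_edge [([380.8, 287.3], 0.58)]
top cover_right_edge [([448.5, 289.8], 0.72)]
top jar_a [([492.5, 232.5], 0.81), ([364.9, 149.9], 0.63), ([293.1, 240.8], 0.6)]
top paper_cup [([433.1, 143.9], 0.76)]
top tweezers [([327.4, 267.5], 0.76)]
top glue_bottle [([300.5, 305.8], 0.66)]
top glass_shade [([512.7, 285.4], 0.87)]
side tile_case [([363.0, 312.5], 0.7)]
side lid_hinge [([380.6, 272.0], 0.58)]
side handle_bar [([414.1, 198.7], 0.97)]
side cover_left_edge [([378.2, 300.1], 0.68), ([336.2, 261.0], 0.53)]
side cover_right_edge [([373.6, 298.9], 0.94), ([438.7, 378.6], 0.42)]
side jar_a [([305.7, 256.6], 0.78), ([449.1, 333.1], 0.6)]
side paper_cup [([451.4, 273.7], 0.81)]
side tweezers []
side glue_bottle [([272.7, 286.1], 0.67), ([305.6, 258.4], 0.48)]
side glass_shade [([438.8, 375.1], 0.93)]
```

```bash
python3 - <<'E'
import cv2
a=cv2.imread("pics/top0.png")[130:320,320:520]; cv2.imwrite("pics/topz.png",cv2.resize(a,None,fx=3.1,fy=3.1,interpolation=cv2.INTER_CUBIC))
a=cv2.imread("pics/side0.png")[175:365,285:485]; cv2.imwrite("pics/sidez.png",cv2.resize(a,None,fx=3.1,fy=3.1,interpolation=cv2.INTER_CUBIC))
E
```

```text
(no output)
```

View pics/topz.png

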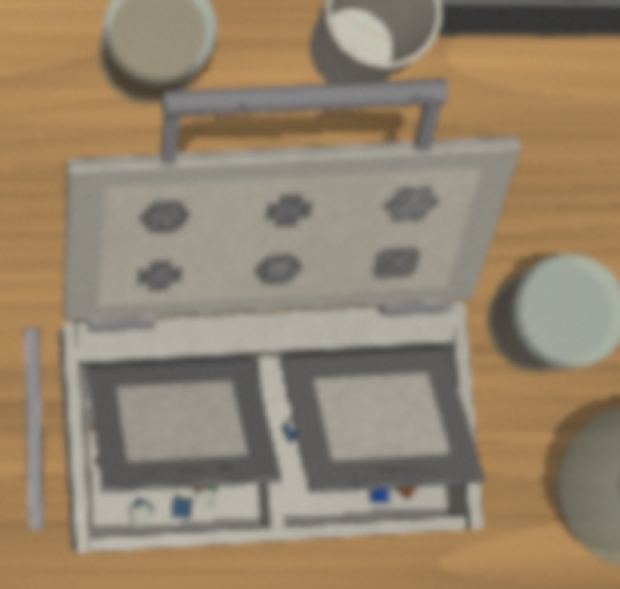

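View pics/sidez.png

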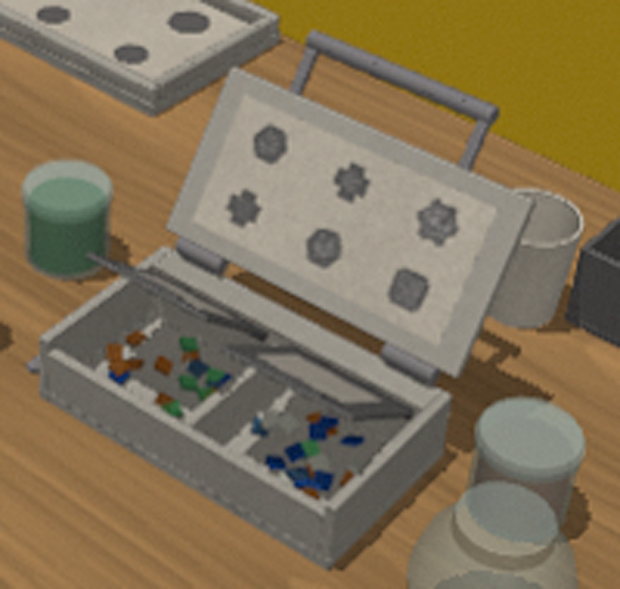

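```bash
cat > h.py <<'E'
from workcell import manip
import numpy as np, cv2
from scipy.spatial.transform import Rotation as R
from scipy.optimize import least_squares
np.set_printoptions(precision=4,suppress=True)
def proj(P,cam):
    c=manip.get_calibration(cam); T=np.linalg.inv(np.array(c["world_from_camera"]))
    r,_=cv2.Rodrigues(T[:3,:3]); uv,_=cv2.projectPoints(np.atleast_2d(P).astype(float),r,T[:3,3],np.array(c["intrinsics"]),np.array(c["dist_coeffs"]))
    return uv[:,0]
def ray(uv,cam,z):
    c=manip.get_calibration(cam); T=np.array(c["world_from_camera"])
    n=cv2.undistortPoints(np.array([[uv]],float),np.array(c["intrinsics"]),np.array(c["dist_coeffs"]))[0,0]
    d=T[:3,:3]@[n[0],n[1],1]; o=T[:3,3]; return o+d*(z-o[2])/d[2]
def cw(p,pose):
    x,y,t=pose; c,s=np.cos(t),np.sin(t); p=np.atleast_2d(p)/1000
    return np.c_[x+c*p[:,0]-s*p[:,1],y+s*p[:,0]+c*p[:,1],p[:,2]]
def cover(a,y): return [42-100*np.cos(a)+2*np.sin(a),y,50+100*np.sin(a)+2*np.cos(a)]
def bar(a,y): return [70-175*np.cos(a),y,65+175*np.sin(a)]
E
python3 - <<'E'
from h import *
tz=lambda u,v:(320+u/3.1,130+v/3.1)
sz=lambda u,v:(285+u/3.1,175+v/3.1)
def model(q):
    pose=q[:3];al,ar,a=q[3:6]
    top=[([-70,125,56],(78,550)),([-70,-125,56],(482,527)),([70,125,56],(62,322)),([70,-125,56],(463,305)),
     (bar(a,75),(165,102)),(bar(a,-75),(445,91)),
     (cover(al,112.5),(104,485)),(cover(al,8.5),(278,480)),(cover(ar,-8.5),(306,488)),(cover(ar,-112.5),(480,480))]
    sd=[([-70,125,56],(45,352)),([-70,-125,56],(330,515)),([70,-125,56],(447,398)),
     (bar(a,75),(313,40)),(bar(a,-75),(494,115)),(cover(al,112.5),(90,258)),(cover(ar,-8.5),(235,348))]
    a1=proj(cw([p for p,_ in top],pose),"top")-[tz(*u) for _,u in top]
    a2=proj(cw([p for p,_ in sd],pose),"side")-[sz(*u) for _,u in sd]
    return np.r_[a1,a2]
s=least_squares(lambda q:model(q).ravel(),[0.43,-0.1,0,.6,.6,2.15],loss="soft_l1")
print(s.x);print(model(s.x))
q=s.x;pose=q[:3]
np.save("pose.npy",q)
print("bar215",cw(bar(2.15,0),pose),"bar up",cw(bar(1.571,0),pose))
print("edges",cw([cover(q[3],60.5),cover(q[4],-60.5)],pose))
for n,uv,h in [("jarR",(503,229),.07),("jarT",(372,139),.07),("jarL",(292,238),.07),("cup",(444,134),.085),("glue",(299,305),.11),("shade",(537,287),.1),("tw",(331,268),.006)]:
    print(n,ray(uv,"top",h))
E
```

```text
[ 0.5085 -0.1463  0.0447  0.6877  0.5731  2.1525]
[[-0.8184  0.0893]
 [ 0.1645  0.6131]
 [ 0.3616 -0.2562]
 [ 0.6373 -0.9243]
 [ 0.016   0.0613]
 [ 0.4044 -0.2134]
 [-1.0729  1.2503]
 [ 1.0393 -0.0754]
 [ 0.6648  0.8066]
 [ 1.5042  0.3931]
 [-2.1083 -5.59  ]
 [ 1.3784 -2.0414]
 [ 2.0019 -1.1761]
 [-0.2603 -0.7489]
 [ 0.4632  0.2505]
 [-1.0737 -2.0692]
 [-5.0158 -1.3424]]
bar215 [[ 0.6741 -0.1389  0.2115]] bar up [[ 0.5785 -0.1431  0.24  ]]
edges [[ 0.4718 -0.0873  0.115 ]
 [ 0.4703 -0.2085  0.1059]]
jarR [ 0.5792 -0.3273  0.07  ]
jarT [ 0.7541 -0.0801  0.07  ]
jarL [0.5633 0.0734 0.07  ]
cup [ 0.7598 -0.216   0.085 ]
glue [0.4393 0.0596 0.11  ]
shade [ 0.4685 -0.3753  0.1   ]
tw [ 0.5098 -0.002   0.006 ]
```

```bash
cat > go.py <<'E'
from h import *
import sys
# go.py casex casey z_mm [jaw yaw rel. case deg]
q=np.load("pose.npy"); s=manip.state()
Rm=R.from_quat(s["orientation"]).as_matrix()
def go(cx,cy,z,yaw=0):
    p=cw([cx,cy,z],q[:3])[0]
    d=Rm.T@(p-s["tool_pos"])*1000
    cur=np.arctan2(Rm[1,1],Rm[0,1]); t=-(np.degrees(q[2])+yaw-np.degrees(cur)); t=(t+90)%180-90
    print("shift",np.round(d,1),"turn",round(t,1),"dist",np.linalg.norm(d).round(1))
a=[float(v) for v in sys.argv[1:]]
c,si=np.cos(q[2]),np.sin(q[2]); dd=s["tool_pos"][:2]-q[:2]
print("t",s["time_s"],"TCP in case",np.round([1000*(c*dd[0]+si*dd[1]),1000*(-si*dd[0]+c*dd[1]),1000*s["tool_pos"][2]],1),"F",s["ft_force"],"w",s["width"],"q",s["qpos"])
go(*a)
E
python3 go.py -38 60.5 150
```

```text
t 1.1 TCP in case [-328.7  691.   204.6] F [ 0.2664 -1.0116 -0.1173] w 1.0034358168939863 q [ 1.0807  0.3806  1.2974  0.      1.4636 -0.2153]
shift [-474.  -507.2   54.6] turn 71.7 dist 696.4
```

>>> drive_tool --targets '[[[-26,-28,0],7],[[-52,-56,0],14],[[-78,-84,0],21],[[-104,-112,0],28],[[-130,-140,0],35]]' --claw 0 --newtons 40

```text
time_s: 1.52
tool_pos: [0.2367, 0.3578, 0.2047]
orientation: [0.431, 0.902, 0.0, 0.0]
ft_force: [1.2, -0.1, -0.2]
width: 0.297
```

```bash
python3 go.py -38 60.5 150
```

```text
t 1.5167 TCP in case [-249.1  515.7  204.7] F [ 1.1925 -0.0556 -0.1883] w 0.29696009248659727 q [ 0.709   0.1669  1.6046 -0.0001  1.3698  0.0292]
shift [-491.6 -100.2   54.7] turn 36.4 dist 504.7
```

>>> drive_tool --targets '[[[-36,-7.4,0],7],[[-72,-15,0],14],[[-108,-22,0],21],[[-144,-29,0],28],[[-180,-37,0],35]]'

```text
time_s: 1.93
tool_pos: [0.3221, 0.1949, 0.2049]
orientation: [0.683, 0.731, 0.0, 0.0]
ft_force: [0.4, 0.7, -0.3]
width: -0.003
```

```bash
python3 go.py -38 60.5 150
```

```text
t 1.9333 TCP in case [-170.9  349.2  204.9] F [ 0.4359  0.7119 -0.3293] w -0.00291915936905616 q [0.2268 0.0698 1.7202 0.     1.3507 0.1584]
shift [-291.8  126.    54.9] turn 1.4 dist 322.5
```

>>> drive_tool --targets '[[[-36,15,0],1.4],[[-72,31,0],1.4],[[-108,46,0],1.4],[[-144,62,0],1.4],[[-180,77,0],1.4]]'

```text
time_s: 2.35
tool_pos: [0.4123, 0.0207, 0.2049]
orientation: [0.689, 0.724, 0.0, 0.0]
ft_force: [1.2, 1.5, -0.1]
width: 0.001
```

```bash
python3 go.py -38 60.5 150
```

```text
t 2.35 TCP in case [-88.6 171.1 204.9] F [ 1.2141  1.4799 -0.0872] w 0.0008967923818360557 q [-0.2385  0.1373  1.641   0.0001  1.3625 -0.2879]
shift [-110.8   50.    54.9] turn 0.3 dist 133.4
```

>>> drive_tool --targets '[[[-36,16,0],0],[[-72,32,20],0],[[-105,47,40],0],[[-108,49,50],0],[[-108,49,50],0]]'

```text
time_s: 2.77
tool_pos: [0.4657, -0.0842, 0.1522]
orientation: [0.69, 0.723, -0.001, -0.002]
ft_force: [-0.4, -0.1, -0.5]
width: 0.002
```

```bash
python3 go.py -38 60.5 115
```

```text
t 2.7667 TCP in case [-39.9  63.9 152.2] F [-0.3578 -0.095  -0.4695] w 0.0018818931328249842 q [-0.4296  0.2992  1.5876 -0.0001  1.2593 -0.4765]
shift [-3.5  2.1 37.2] turn 0.1 dist 37.5
```

>>> drive_tool --targets '[[[-3,2,25],0],[[-3,2,40],0],[[-3,2,52],0],[[-3,2,64],0],[[-3,2,76],0]]'

```text
time_s: 3.18
tool_pos: [0.4679, -0.0846, 0.0792]
orientation: [0.689, 0.725, -0.0, 0.0]
ft_force: [-5.2, -0.1, 4.4]
width: -0.003
```

```bash
python3 go.py -38 60.5 52; python3 - <<'E'
from workcell import manip
import cv2
cv2.imwrite("pics/side1.png",cv2.resize(manip.snapshot("side")[175:365,285:485,::-1],None,fx=3,fy=3))
E
```

```text
t 3.1833 TCP in case [-37.8  63.4  79.2] F [-5.1528 -0.149   4.3948] w -0.002514168228389137 q [-0.4285  0.3941  1.6924 -0.0002  1.0547 -0.4794]
shift [-2.9 -0.2 27.2] turn 0.4 dist 27.4
```

View pics/side1.png

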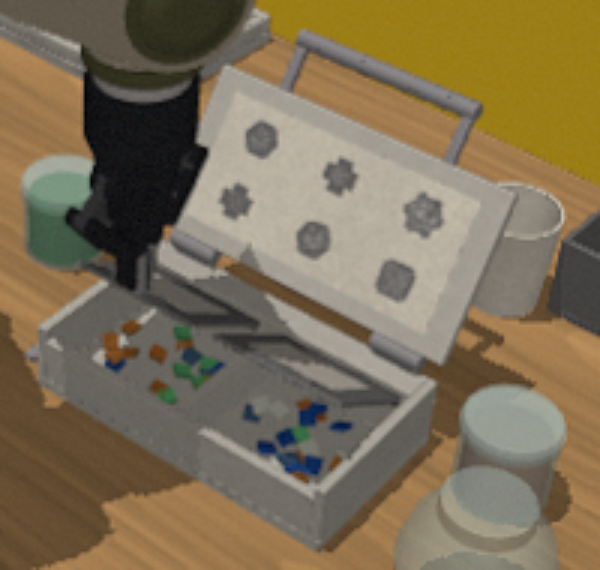

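The fingers (tip at about 135,285 in this crop) are pressing the front of the left cover, and the cover has partly gone down. I'll press on to the shut level.

>>> drive_tool --targets '[[[0,0,10],0],[[0,0,18],0],[[0,0,25],0],[[0,0,29],0],[[0,0,29],0]]'

```text
time_s: 3.65
tool_pos: [0.4679, -0.0852, 0.0492]
orientation: [0.689, 0.725, -0.0, -0.001]
ft_force: [1.1, -0.0, -0.6]
width: 0.001
```

```bash
python3 go.py -38 60.5 52
```

```text
t 3.65 TCP in case [-37.8  62.8  49.2] F [ 1.0774 -0.0462 -0.5601] w 0.0007391828831075735 q [-0.4299  0.4407  1.7276  0.0001  0.9744 -0.4799]
shift [-2.3 -0.2 -2.8] turn 0.3 dist 3.6
```

>>> drive_tool --targets '[[[0,0,1],0],[[0,0,2],0],[[0,0,3],0],[[0,0,3],0],[[0,0,3],0]]'

```text
time_s: 4.07
tool_pos: [0.4683, -0.0856, 0.0467]
orientation: [0.689, 0.724, 0.0, 0.0]
ft_force: [0.3, 0.4, -0.3]
width: -0.0
```

```bash
python3 go.py -38 60.5 52; python3 - <<'E'
from workcell import manip
import cv2
cv2.imwrite("pics/side2.png",cv2.resize(manip.snapshot("side")[175:365,285:485,::-1],None,fx=3,fy=3))
E
```

```text
t 4.0667 TCP in case [-37.5  62.4  46.7] F [ 0.3023  0.4368 -0.2811] w -0.0002054039074098001 q [-0.4303  0.4447  1.7302  0.      0.9664 -0.48  ]
shift [-1.9 -0.6 -5.3] turn 0.3 dist 5.6
```

View pics/side2.png

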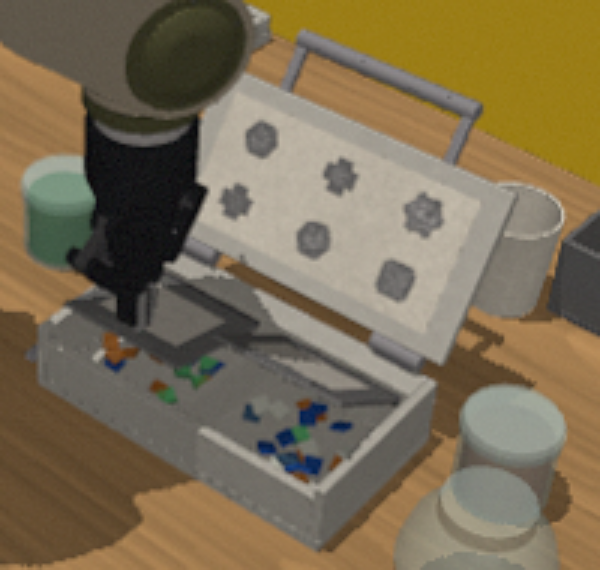

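```bash
python3 - <<'E'
from h import *
q=np.load("pose.npy")
im=cv2.imread("pics/side2.png")
for a,c in[(0,(0,0,255)),(.2,(0,255,255)),(.35,(0,255,0)),(.5,(255,0,0))]:
    P=[cover(a,112.5),cover(a,8.5),[42,8.5,52],[42,112.5,52]]
    u=(proj(cw(P,q[:3]),"side")-[285,175])*3
    cv2.polylines(im,[u.round().astype(int).reshape(-1,1,2)],True,c,1)
    print(a,u.round().tolist())
u=(proj(manip.state()["tool_pos"],"side")-[285,175])*3; print(u)
cv2.circle(im,tuple(int(v) for v in u[0]),3,(255,0,255),-1)
cv2.imwrite("pics/ov2.png",im)
E
```

```text
0 [[61.0, 328.0], [174.0, 393.0], [260.0, 322.0], [149.0, 263.0]]
0.2 [[64.0, 305.0], [177.0, 370.0], [260.0, 322.0], [149.0, 263.0]]
0.35 [[68.0, 287.0], [182.0, 351.0], [260.0, 322.0], [149.0, 263.0]]
0.5 [[74.0, 267.0], [189.0, 332.0], [260.0, 322.0], [149.0, 263.0]]
[[132.5996 349.598 ]]
```

View pics/ov2.png

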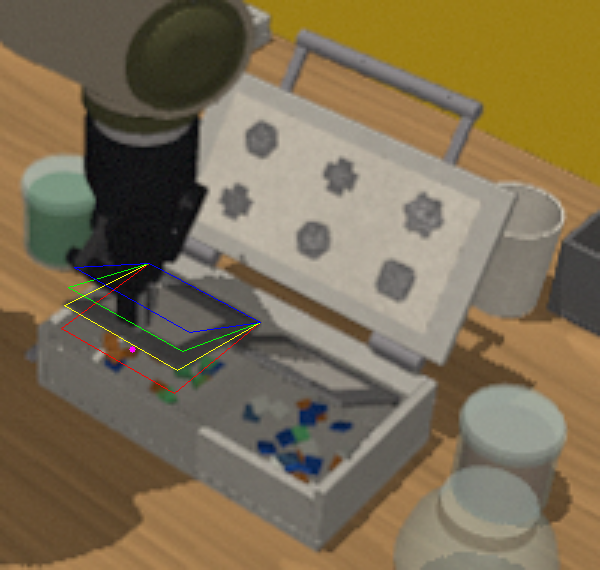

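```bash
python3 - <<'E'
from h import *
q=np.load("pose.npy")
def L(im,cam,P,c,off,f):
    u=(proj(cw(P,q[:3]),cam)-off+.5)*f
    cv2.polylines(im,[u.round().astype(int).reshape(-1,1,2)],True,c,1)
for cam,off in(("side",(290,235)),("top",(335,215))):
    im=manip.snapshot(cam)[:,:,::-1]; cv2.imwrite(f"pics/{cam}3_full.png",im)
    im=cv2.resize(im[off[1]:off[1]+100,off[0]:off[0]+140],None,fx=5.5,fy=5.5,interpolation=cv2.INTER_CUBIC)
    cv2.imwrite(f"pics/{cam}3.png",im)
    L(im,cam,[[-70,125,56],[-70,-125,56],[70,-125,56],[70,125,56]],(255,0,0),off,5.5)
    L(im,cam,[[-70,125,0],[-70,-125,0],[70,-125,0],[70,125,0]],(255,255,0),off,5.5)
    L(im,cam,[cover(q[4],-8.5),cover(q[4],-112.5),[42,-112.5,52],[42,-8.5,52]],(0,255,0),off,5.5)
    L(im,cam,[cover(0,8.5),cover(0,112.5),[42,112.5,52],[42,8.5,52]],(0,0,255),off,5.5)
    u=(proj(manip.state()["tool_pos"],cam)-off+.5)*5.5
    cv2.circle(im,tuple(int(v) for v in u[0]),3,(255,0,255),-1)
    cv2.imwrite(f"pics/{cam}3o.png",im)
s=manip.state();print(s["tool_pos"],s["ft_force"],s["width"])
E
```

```text
[ 0.4683 -0.0856  0.0467] [0.1214 0.1009 0.1695] -0.0005940122058924749
```

View pics/side3.png

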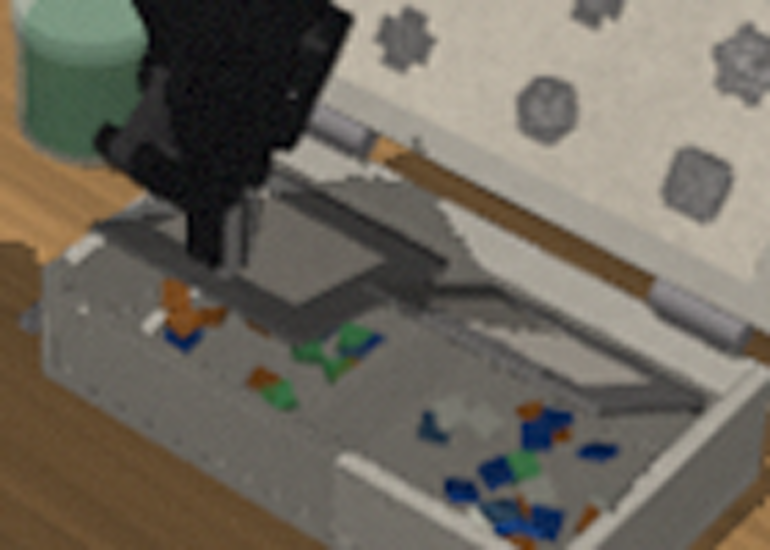

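View pics/side3o.png

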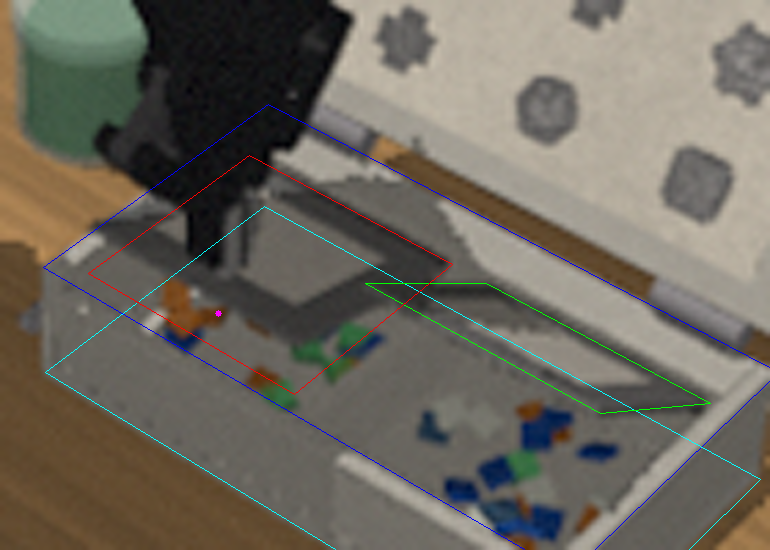

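View pics/top3o.png

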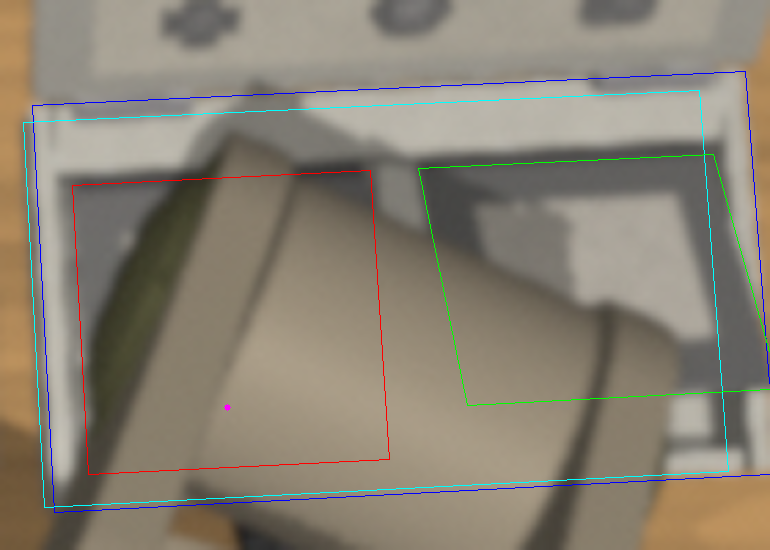

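```bash
python3 - <<'E'
from h import *
q=np.load("pose.npy")
for z in (46.7,65,79.2,95,110): print(z,((proj(cw([-37.8,63.4,z],q[:3]),"side")-[285,175])*3).round(), )
for y in(112.5,8.5):
  for a in (.2,.3,.4,.5,.6,.69): print(y,a,((proj(cw([cover(a,y)],q[:3]),"side")-[285,175])*3).round())
im=cv2.imread("pics/side1.png")[180:400,40:300]; cv2.imwrite("pics/s1z.png",cv2.resize(im,None,fx=2.5,fy=2.5))
E
```

```text
46.7 [[131. 349.]]
65 [[132. 330.]]
79.2 [[132. 315.]]
95 [[133. 297.]]
110 [[133. 281.]]
112.5 0.2 [[ 64. 305.]]
112.5 0.3 [[ 66. 293.]]
112.5 0.4 [[ 69. 280.]]
112.5 0.5 [[ 74. 267.]]
112.5 0.6 [[ 79. 255.]]
112.5 0.69 [[ 84. 243.]]
8.5 0.2 [[177. 370.]]
8.5 0.3 [[180. 358.]]
8.5 0.4 [[184. 345.]]
8.5 0.5 [[189. 332.]]
8.5 0.6 [[194. 318.]]
8.5 0.69 [[200. 306.]]
```

View pics/s1z.png

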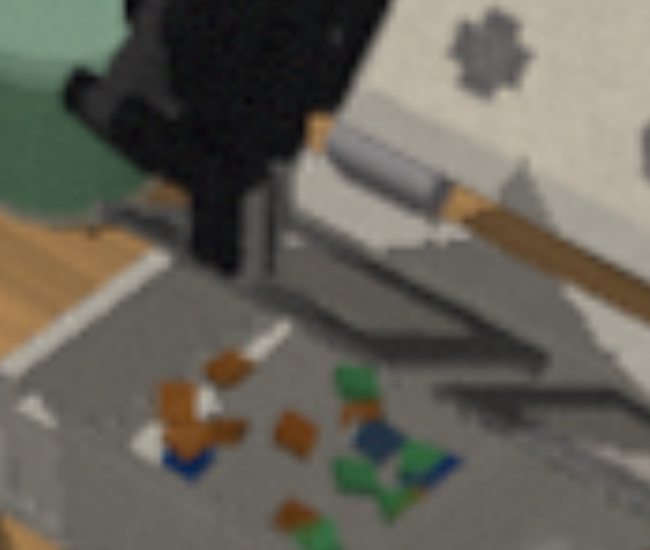

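>>> drive_tool --targets '[[[0,0,2],0],[[0,0,4],0],[[0,0,6],0],[[0,0,8],0],[[0,0,8],0]]'

```text
time_s: 4.63
tool_pos: [0.468, -0.0855, 0.0382]
orientation: [0.689, 0.724, -0.0, -0.0]
ft_force: [-0.6, -0.2, 0.4]
width: 0.003
```

```bash
cat > look.py <<'E'
from h import *
import sys
n=sys.argv[1]; cam=sys.argv[2] if len(sys.argv)>2 else "side"
x0,y0,x1,y1=[int(v) for v in sys.argv[3:7]] if len(sys.argv)>3 else (290,235,430,335)
f=770/(x1-x0)
im=manip.snapshot(cam)[:,:,::-1]; cv2.imwrite(f"pics/{n}_full.png",im)
cv2.imwrite(f"pics/{n}.png",cv2.resize(im[y0:y1,x0:x1],None,fx=f,fy=f,interpolation=cv2.INTER_CUBIC))
s=manip.state();print(s["time_s"],s["tool_pos"],s["ft_force"],s["width"],s["tau"])
E
python3 look.py s4
```

```text
4.6833 [ 0.4681 -0.0855  0.0384] [0.1891 0.2746 0.1373] 0.0013238999674818252 [ -0.0094 -40.946  -15.2238  -0.0004  -0.0363   0.    ]
```

View pics/s4.png

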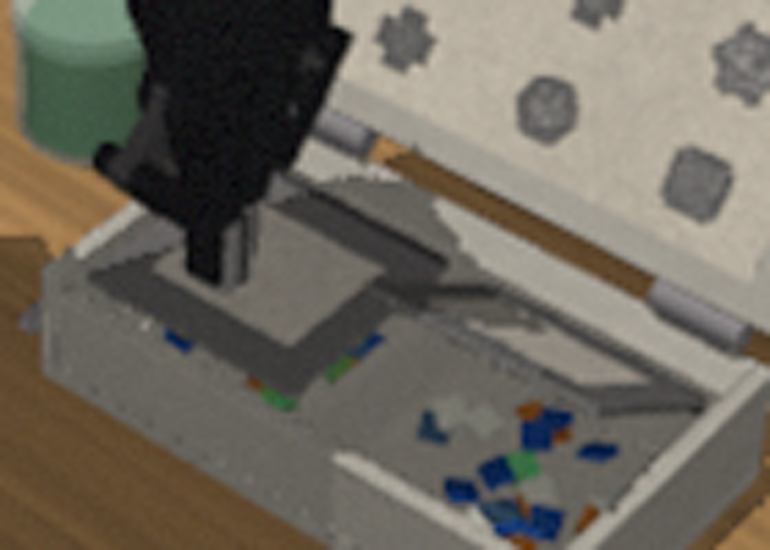

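>>> drive_tool --targets '[[[0,0,-25],0],[[0,0,-50],0],[[0,0,-75],0],[[0,0,-80],0],[[0,0,-80],0]]'

```text
time_s: 5.1
tool_pos: [0.469, -0.0859, 0.1201]
orientation: [0.689, 0.725, 0.001, 0.002]
ft_force: [0.3, 0.0, 0.5]
width: 0.002
```

```bash
python3 go.py -38 -60.5 115; python3 look.py s5
```

```text
t 5.1 TCP in case [-36.8  62.1 120.1] F [0.2742 0.0296 0.509 ] w 0.0020595292052841435 q [-0.4301  0.3392  1.6346  0.      1.1641 -0.48  ]
shift [-122.6   -1.9    5.3] turn 0.3 dist 122.7
5.15 [ 0.4683 -0.0856  0.1187] [ 0.202  -0.1982 -0.1186] 0.0008430196023421984 [  0.0686 -40.5511 -20.2844   0.0014   0.1179   0.0001]
```

View pics/s5.png

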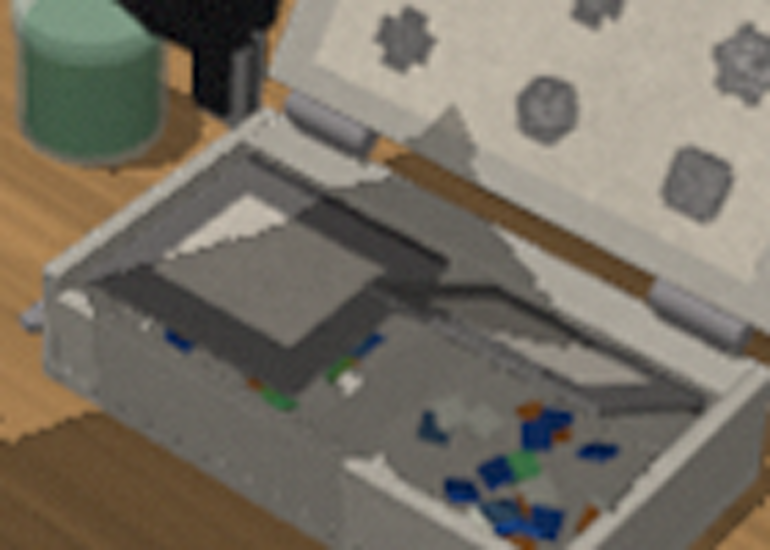

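The left cover is down and stays down: its front edge runs from about (90,285) to (290,390), where a shut cover should be. The fingertips (about 225,118) show clear of everything, so I can check the TCP height against the picture.

```bash
python3 - <<'E'
from h import *
p=manip.state()["tool_pos"]
for dz in (0,.013,.019,.025):
  print(dz,((proj(p+[0,0,dz],"side")-[290,235]+.5)*5.5).round(), ((proj(p+[-.0145,0,dz],"side")-[290,235]+.5)*5.5).round(),((proj(p+[.0145,0,dz],"side")-[290,235]+.5)*5.5).round())
E
```

```text
0 [[223. 170.]] [[197. 188.]] [[249. 153.]]
0.013 [[224. 143.]] [[198. 161.]] [[250. 126.]]
0.019 [[224. 131.]] [[198. 148.]] [[250. 114.]]
0.025 [[225. 118.]] [[198. 135.]] [[251. 101.]]
```

>>> drive_tool --targets '[[[-35,-0.5,0],0],[[-70,-1,0],0],[[-105,-1.5,0],0],[[-122,-2,0],0],[[-122,-2,0],0]]'

```text
time_s: 5.57
tool_pos: [0.4719, -0.2105, 0.1169]
orientation: [0.691, 0.723, -0.0, -0.001]
ft_force: [0.9, -0.6, 0.3]
width: 0.0
```

```bash
python3 go.py -38 -60.5 32; python3 look.py s6
```

```text
t 5.5667 TCP in case [-39.5 -62.5 116.9] F [ 0.9276 -0.6384  0.3473] w 0.00031645666100303096 q [-0.6487  0.4082  1.5295 -0.0006  1.2056 -0.6948]
shift [ 2.   1.6 84.9] turn 0.1 dist 84.9
5.6167 [ 0.4717 -0.2085  0.117 ] [-0.2372  0.5182 -0.8732] -0.0003929637886631397 [ -2.015  -42.3728 -20.8597  -0.1312  -0.072   -0.2003]
```

View pics/s6.png

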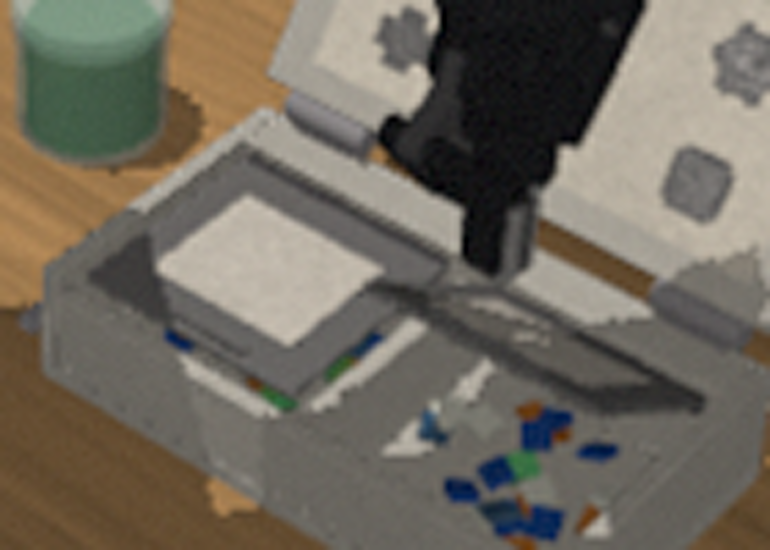

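The left cover is flat (white inset at about 270,270). The fingertips sit about 20 mm higher than the reported TCP, and I'll allow for that. Next I press the right cover.

>>> drive_tool --targets '[[[1,1,12],0],[[1,1,24],0],[[1,1,36],0],[[1,1,48],0],[[1,1,58],0]]'

```text
time_s: 6.03
tool_pos: [0.4726, -0.2047, 0.0592]
orientation: [0.689, 0.725, -0.0, -0.001]
ft_force: [-0.4, -0.1, 2.5]
width: -0.006
```

```bash
python3 go.py -38 -60.5 36
```

```text
t 6.0333 TCP in case [-38.5 -56.7  59.2] F [-0.3633 -0.129   2.4533] w -0.005781509746722664 q [-0.6389  0.4803  1.6079  0.0001  1.0559 -0.69  ]
shift [-3.8  0.5 23.2] turn 0.4 dist 23.5
```

>>> drive_tool --targets '[[[-1,0,8],0],[[-2,0,16],0],[[-3,0,22],0],[[-3,0,24],0],[[-3,0,24],0]]'

```text
time_s: 6.45
tool_pos: [0.4732, -0.2093, 0.0361]
orientation: [0.689, 0.725, -0.0, -0.0]
ft_force: [-0.3, -0.4, -0.2]
width: -0.005
```

```bash
python3 go.py -38 -60.5 36; python3 look.py s7
```

```text
t 6.45 TCP in case [-38.  -61.4  36.1] F [-0.261  -0.3793 -0.2096] w -0.004610923619480458 q [-0.6454  0.5167  1.6273  0.      0.9986 -0.6953]
shift [0.9 0.  0.1] turn 0.3 dist 0.9
6.5 [ 0.4734 -0.2094  0.0366] [ 0.7549 -0.3709  1.4402] 0.0015376826447063123 [  0.0077 -44.5566 -16.1188  -0.0002  -0.0411  -0.0003]
```

View pics/s7.png

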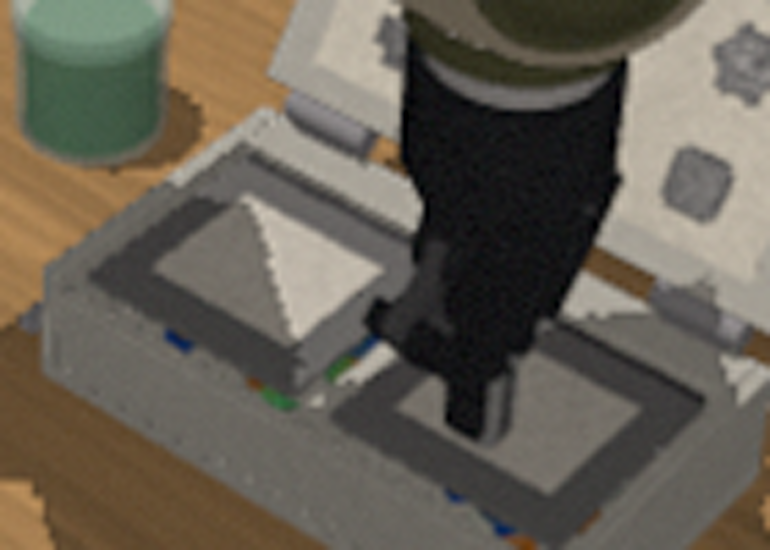

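>>> drive_tool --targets '[[[0,0,-38],0],[[0,0,-78],0],[[0,0,-118],0],[[0,0,-158],0],[[0,0,-198],0]]'

```text
time_s: 6.92
tool_pos: [0.473, -0.2091, 0.2374]
orientation: [0.689, 0.725, 0.0, 0.001]
ft_force: [0.7, 0.1, 0.2]
width: -0.001
```

```bash
python3 look.py s8; python3 - <<'E'
from h import *
q=np.load("pose.npy")
im=cv2.imread("pics/s8.png")
for a,c in ((0,(0,0,255)),(.1,(0,255,255))):
  for y in (60.5,-60.5):
    u=(proj(cw([cover(a,y-52),cover(a,y+52),[42,y+52,52],[42,y-52,52]],q[:3]),"side")-[290,235]+.5)*5.5
    cv2.polylines(im,[u.round().astype(int).reshape(-1,1,2)],True,c,1)
cv2.imwrite("pics/s8o.png",im)
E
python3 go.py 166 0 240
```

```text
6.9667 [ 0.4754 -0.2108  0.2453] [-0.3524 -1.2692  7.8053] 0.0016778866145674136 [ -0.7083 -18.1384  -8.8255  -0.0092   0.0034   0.0004]
t 6.9667 TCP in case [-36.  -62.9 245.3] F [-0.3524 -1.2692  7.8053] w 0.0016778866145674136 q [-0.6453  0.2932  1.3114  0.      1.5223 -0.6953]
shift [ 61.9 202.2   7. ] turn 0.3 dist 211.6
```

View pics/s8o.png

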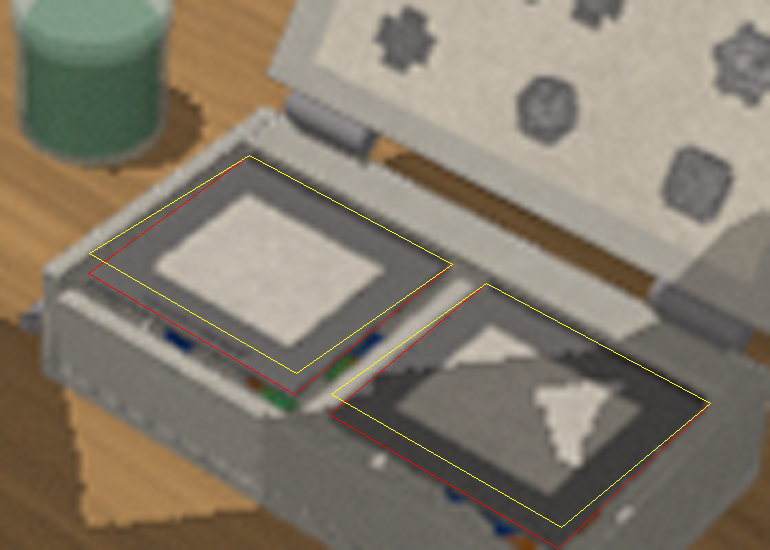

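Both covers match the model outline for shut. I'll open the gripper and move above the bar.

>>> drive_tool --targets '[[[12,38,0],0],[[24,78,0],0],[[36,118,0],0],[[48,158,0],0],[[60,196,0],0]]' --claw 85

```text
time_s: 7.38
tool_pos: [0.6679, -0.1387, 0.2348]
orientation: [0.689, 0.724, 0.0, 0.0]
ft_force: [0.3, -1.0, 0.3]
width: 0.71
```

```bash
python3 look.py s9 side 300 90 500 240;python3 look.py t9 top 320 100 520 240; python3 go.py 166 0 240
```

```text
7.4333 [ 0.6727 -0.1358  0.2323] [-0.8876  2.7289 -2.3509] 0.786436573722837 [ -7.6657 -71.2037 -26.3899  -1.0232   0.7552  -0.0706]
7.4833 [ 0.6698 -0.1372  0.232 ] [-0.161  -0.3783 -0.0461] 0.8721644443001333 [  1.6135 -58.81   -27.9222   0.1862   0.2578   0.4258]
t 7.4833 TCP in case [161.5   1.8 232. ] F [-0.161  -0.3783 -0.0461] w 0.8721644443001333 q [-0.3752  0.6195  0.8063  0.0009  1.7171 -0.4287]
shift [-1.8  4.5 -8.1] turn 0.5 dist 9.4
```

View pics/s9.png

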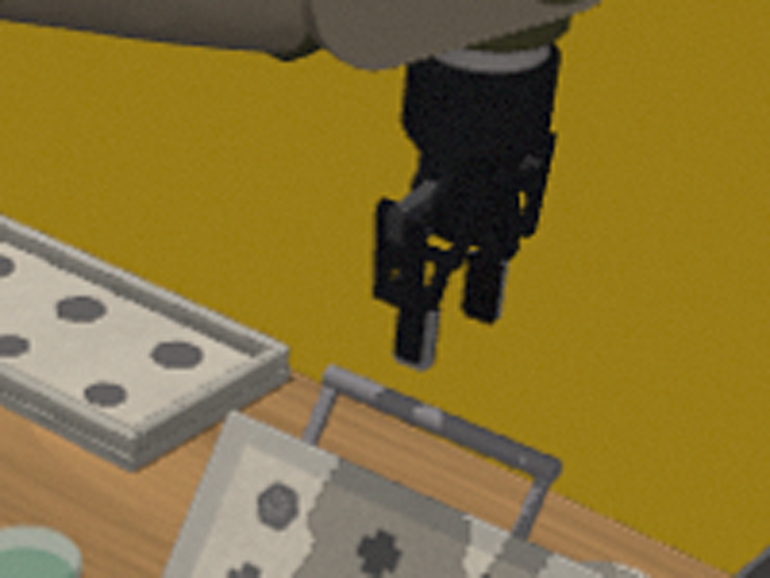

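View pics/t9.png

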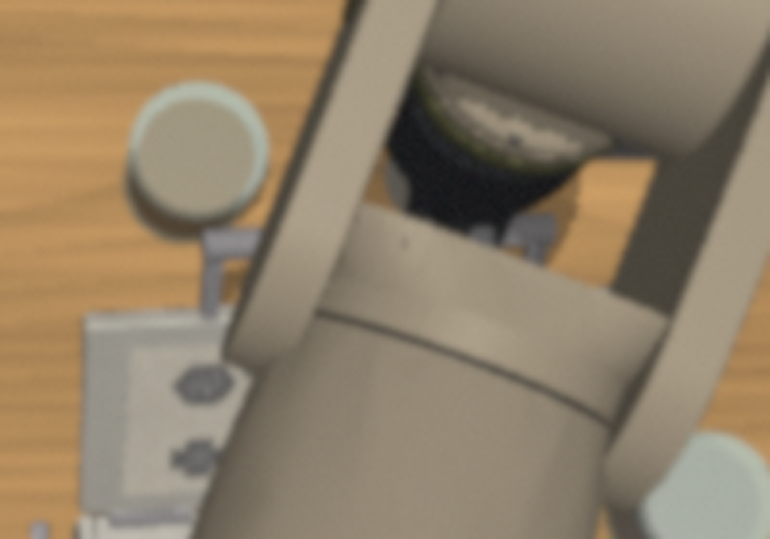

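```bash
python3 - <<'E'
from h import *
q=np.load("pose.npy");p=np.array([.6727,-.1358,.2323])
f=lambda P:((proj(P,"side")-[300,90]+.5)*3.85).round()
for dz in (0,.013,.02,.033,.04): print(dz,f(p+[0,0,dz]),f(p+[-.035,0,dz]),f(p+[.035,0,dz]))
print(f(cw([bar(2.15,-75),bar(2.15,0),bar(2.15,75)],q[:3])))
E
```

```text
0 [[440. 390.]] [[402. 414.]] [[476. 366.]]
0.013 [[443. 369.]] [[405. 393.]] [[479. 346.]]
0.02 [[444. 358.]] [[406. 382.]] [[481. 335.]]
0.033 [[447. 338.]] [[409. 361.]] [[484. 315.]]
0.04 [[448. 326.]] [[410. 350.]] [[485. 304.]]
[[559. 473.]
 [442. 423.]
 [332. 376.]]
```

>>> drive_tool --targets '[[[-1,3,12],0],[[-1,3,26],0],[[-1,3,40],0],[[-1,3,50],0],[[-1,3,54],0]]'

```text
time_s: 7.9
tool_pos: [0.6679, -0.1411, 0.179]
orientation: [0.69, 0.724, -0.001, -0.001]
ft_force: [-0.1, -0.1, 0.3]
width: 0.996
```

```bash
python3 look.py s10 side 330 120 480 240; python3 go.py 166 0 176
```

```text
7.95 [ 0.6681 -0.141   0.1791] [-0.2241  0.6047 -1.369 ] 0.9940134873704295 [  0.1082 -61.4189 -25.0973  -0.0014  -0.0722  -0.0027]
t 7.95 TCP in case [159.7  -1.8 179.1] F [-0.2241  0.6047 -1.369 ] w 0.9940134873704295 q [-0.3809  0.6404  0.9146 -0.0001  1.589  -0.4298]
shift [1.8 6.4 3.1] turn 0.2 dist 7.3
```

View pics/s10.png

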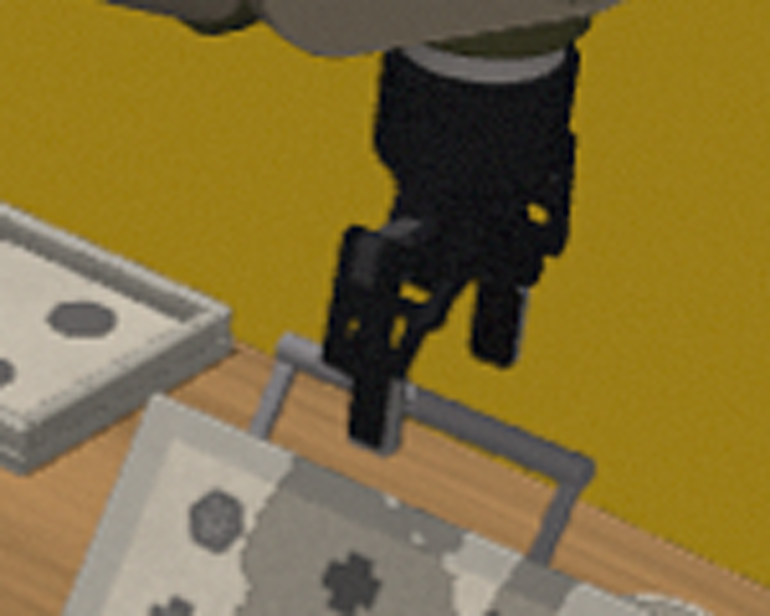

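>>> drive_tool --targets '[[[1,4,2],0],[[2,6.5,3],0],[[2,6.5,3],0],[[2,6.5,3],0],[[2,6.5,3],0]]'

```text
time_s: 8.37
tool_pos: [0.6758, -0.1383, 0.178]
orientation: [0.689, 0.725, 0.0, 0.0]
ft_force: [-0.3, -0.8, -0.2]
width: 0.995
```

>>> drive_tool --targets '[[[0,0,0],0],[[0,0,0],0],[[0,0,0],0],[[0,0,0],0],[[0,0,0],0]]' --claw 25

```text
time_s: 8.78
tool_pos: [0.6756, -0.1383, 0.1776]
orientation: [0.689, 0.724, -0.0, 0.0]
ft_force: [0.3, 1.3, -0.5]
width: 0.305
```

```bash
python3 look.py s11 side 330 120 480 240; python3 go.py 166 0 176
```

```text
8.8333 [ 0.6756 -0.1383  0.1776] [ 0.0527 -0.6184  0.6298] 0.29450738511904134 [  0.0011 -59.7053 -24.2077  -0.0003   0.0009  -0.0001]
t 8.8333 TCP in case [167.3   0.5 177.6] F [ 0.0527 -0.6184  0.6298] w 0.29450738511904134 q [-0.3731  0.6533  0.8942  0.      1.5941 -0.423 ]
shift [-0.5 -1.3  1.6] turn 0.3 dist 2.1
```

View pics/s11.png

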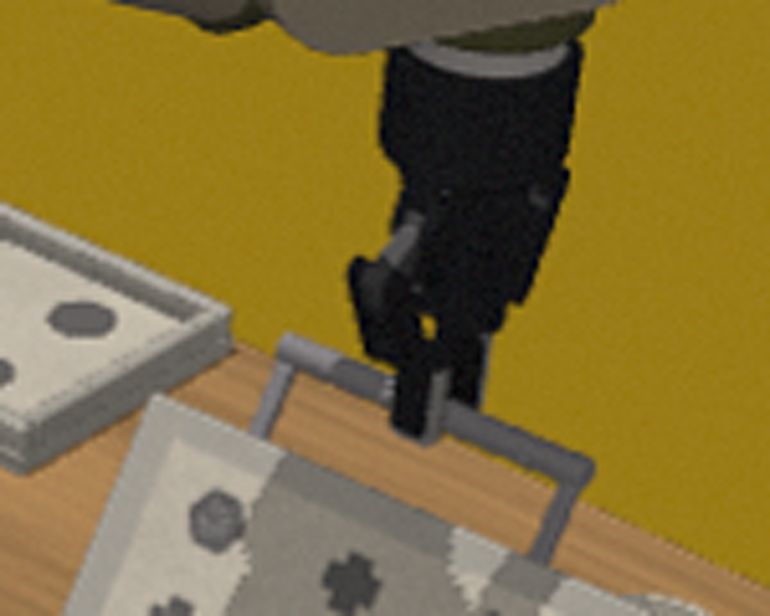

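>>> drive_tool --targets '[[[0,-1,3],0],[[0,-1,5],0],[[0,-1,5],0],[[0,-1,5],0],[[0,-1,5],0]]'

```text
time_s: 9.25
tool_pos: [0.6746, -0.1384, 0.1726]
orientation: [0.689, 0.725, 0.0, -0.0]
ft_force: [0.4, -0.3, 0.8]
width: 0.296
```

>>> drive_tool --targets '[[[0,0,0],0],[[0,0,0],0],[[0,0,0],0],[[0,0,0],0],[[0,0,0],0]]' --claw 0 --newtons 40

```text
time_s: 9.67
tool_pos: [0.6736, -0.1384, 0.1728]
orientation: [0.689, 0.724, -0.001, -0.001]
ft_force: [-5.2, 1.4, 3.0]
width: 0.141
```

```bash
python3 look.py s12 side 330 120 480 240; python3 go.py 166 0 172; python3 - <<'E'
import numpy as np
# targets along the arc relative to bar at 2.15, case frame mm
for a in np.linspace(2.15,1.571,17): print(round(a,3),np.round([70-175*np.cos(a)-(70-175*np.cos(2.15)),175*np.sin(a)-175*np.sin(2.15)],1))
E
```

```text
9.7167 [ 0.6736 -0.1384  0.1729] [-5.9836  0.2517  2.1351] 0.1455458216578406 [  0.8457 -57.56   -25.2288   0.5537  -1.3834   0.0123]
t 9.7167 TCP in case [165.3   0.5 172.9] F [-5.9836  0.2517  2.1351] w 0.1455458216578406 q [-0.374   0.6533  0.9077 -0.0009  1.583  -0.4236]
shift [-0.5  0.7  0.9] turn 0.3 dist 1.2
2.15 [0. 0.]
2.114 [-5.4  3.4]
2.078 [-10.8   6.5]
2.041 [-16.4   9.5]
2.005 [-22.1  12.3]
1.969 [-27.9  14.8]
1.933 [-33.8  17.2]
1.897 [-39.8  19.3]
1.86 [-45.8  21.3]
1.824 [-51.9  22.9]
1.788 [-58.1  24.4]
1.752 [-64.3  25.7]
1.716 [-70.5  26.7]
1.68 [-76.8  27.5]
1.643 [-83.1  28.1]
1.607 [-89.4  28.4]
1.571 [-95.8  28.5]
```

View pics/s12.png

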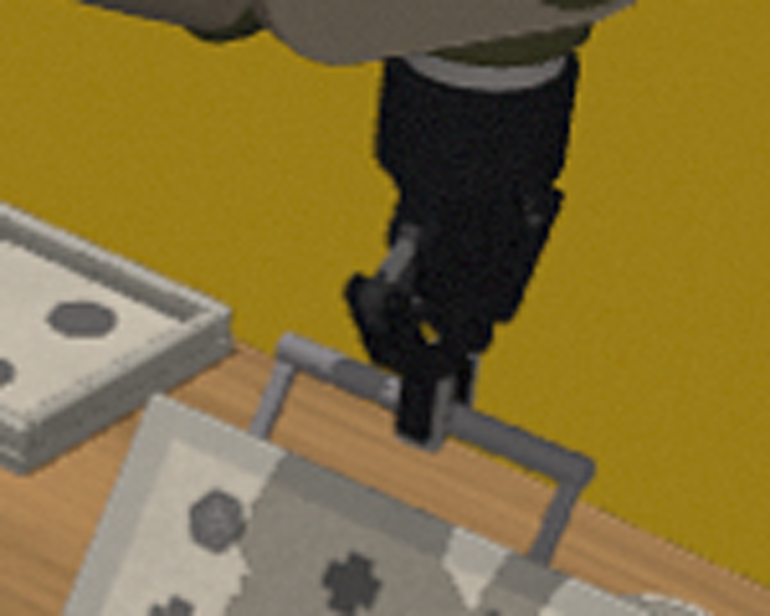

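>>> drive_tool --targets '[[[0,-5.4,-3.4],0],[[0,-10.8,-6.5],0],[[0,-16.4,-9.5],0],[[0,-22.1,-12.3],0],[[0,-27.9,-14.8],0]]'

```text
time_s: 10.13
tool_pos: [0.6466, -0.1398, 0.1883]
orientation: [0.689, 0.725, 0.001, 0.001]
ft_force: [3.4, -0.8, -0.6]
width: 0.145
```

```bash
python3 go.py 138 0 187; python3 look.py s13 side 330 120 480 240
```

```text
t 10.1333 TCP in case [138.2   0.3 188.3] F [ 3.4176 -0.755  -0.6357] w 0.14536349687221714 q [-0.3917  0.5921  0.9795  0.0004  1.5681 -0.4416]
shift [-0.3 -0.3  1.3] turn 0.3 dist 1.4
10.1833 [ 0.6457 -0.1399  0.1887] [ 1.4054  0.1886 -1.6379] 0.14529490305228487 [  0.2949 -54.212  -23.8647  -0.1339   0.4544   0.0346]
```

View pics/s13.png

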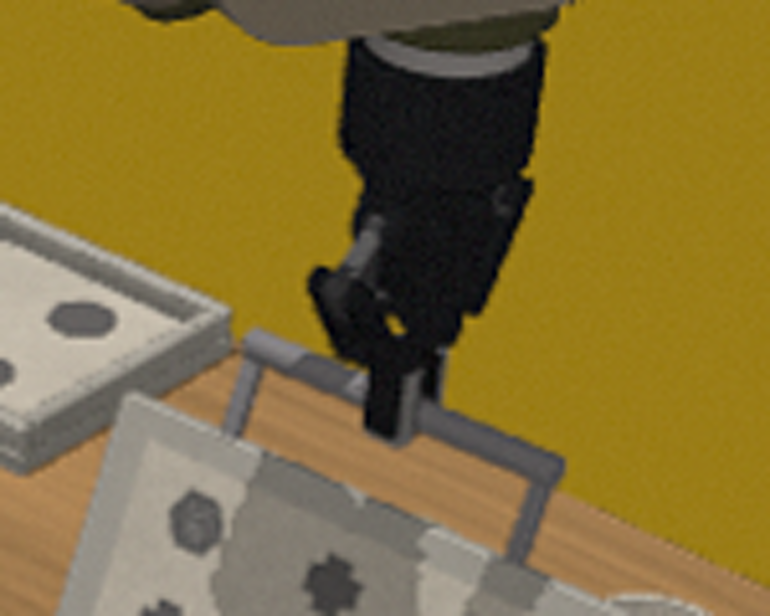

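The bar is between the fingers (about 400,400) and the lid follows. I'll continue the arc; the next shifts go from 1.969 to 1.788 rad.

>>> drive_tool --targets '[[[0,-5.9,-2.4],0],[[0,-11.9,-4.5],0],[[0,-17.9,-6.5],0],[[0,-24,-8.1],0],[[0,-30.2,-9.6],0]]'

```text
time_s: 10.6
tool_pos: [0.6164, -0.1414, 0.1981]
orientation: [0.689, 0.725, 0.0, 0.001]
ft_force: [3.1, 0.5, 7.2]
width: 0.147
```

>>> drive_tool --targets '[[[0,-6.2,-1.3],0],[[0,-12.4,-2.3],0],[[0,-18.7,-3.1],0],[[0,-25,-3.7],0],[[0,-30,-4],0]]'

```text
time_s: 11.02
tool_pos: [0.586, -0.1429, 0.2016]
orientation: [0.689, 0.724, 0.0, 0.0]
ft_force: [2.3, 0.2, 5.1]
width: 0.147
```

```bash
python3 go.py 70 0 201.4; python3 look.py s14 side 280 100 480 260
```

```text
t 11.0167 TCP in case [ 77.6  -0.1 201.6] F [2.3341 0.1733 5.1285] w 0.1474115817564925 q [-0.4352  0.4769  1.147  -0.0001  1.5169 -0.4848]
shift [ 0.1 -7.6  0.2] turn 0.3 dist 7.6
11.0667 [ 0.5854 -0.1429  0.2016] [ 3.494  -0.264   3.8995] 0.14259291573489632 [  0.1714 -45.6946 -21.278   -0.3046   0.8275   0.0261]
```

View pics/s14.png

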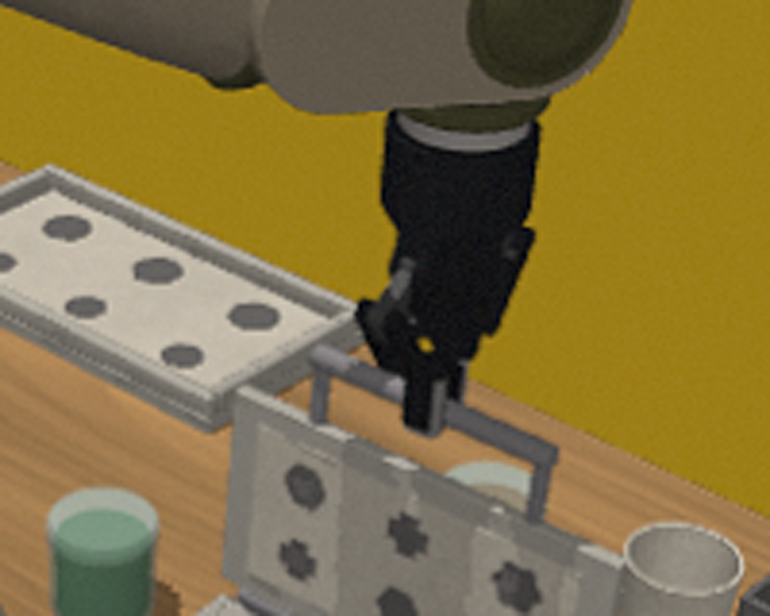

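>>> drive_tool --targets '[[[0,-4,-0.2],0],[[0,-7,-0.2],0],[[0,-7.6,-0.2],0],[[0,-7.6,-0.2],0],[[0,-7.6,-0.2],0]]'

```text
time_s: 11.48
tool_pos: [0.579, -0.1432, 0.2015]
orientation: [0.689, 0.724, 0.0, 0.0]
ft_force: [2.4, 0.4, 6.6]
width: 0.144
```

>>> drive_tool --targets '[[[0,0,0],0],[[0,0,0],0],[[0,0,0],0],[[0,0,0],0],[[0,0,0],0]]'

```text
time_s: 11.9
tool_pos: [0.5791, -0.1433, 0.2015]
orientation: [0.689, 0.724, 0.0, 0.0]
ft_force: [2.9, 0.5, 5.9]
width: 0.146
```

```bash
python3 go.py 70 0 201.4; python3 look.py s15 side 280 100 480 260; python3 look.py t15 top 0 0 640 480;python3 - <<'E'
from h import *
q=np.load("pose.npy")
im=cv2.imread("pics/s15.png")
f=lambda P:((proj(cw(P,q[:3]),"side")-[280,100]+.5)*3.85)
for a,c in ((1.571,(0,0,255)),(1.691,(0,255,255)),(1.451,(0,255,0))):
    u=f([bar(a,75),bar(a,-75)]); print(a,u.round().tolist())
    cv2.polylines(im,[u.round().astype(int).reshape(-1,1,2)],False,c,1)
cv2.imwrite("pics/s15o.png",im)
a=[(d["uv"],d["score"]) for d in manip.spot_point("handle_bar","side")];print(a)
for t in(1.451,1.571,1.691): print(proj(cw([bar(t,0)],q[:3]),"side"))
E
```

```text
t 11.9 TCP in case [ 70.6  -0.1 201.5] F [2.8508 0.4735 5.9389] w 0.14596447286269104 q [-0.4407  0.4652  1.1673 -0.0002  1.5086 -0.4905]
shift [ 0.1 -0.6  0.1] turn 0.3 dist 0.7
11.95 [ 0.5791 -0.1432  0.2015] [ 2.2288 -0.5637  6.8614] 0.14389803999936582 [ -0.2655 -46.0375 -20.4276  -0.3699   0.7769  -0.0036]
12.0 [ 0.5791 -0.1432  0.2015] [ 1.5222 -0.1968  6.422 ] 0.14050162896252613 [ -0.2658 -46.036  -20.4285  -0.3703   0.7768  -0.0036]
1.571 [[310.0, 360.0], [547.0, 466.0]]
1.691 [[333.0, 347.0], [569.0, 450.0]]
1.451 [[286.0, 378.0], [524.0, 485.0]]
[([388.9, 206.7], 0.95)]
[[383.659  211.0944]]
[[389.7711 206.2831]]
[[395.636  202.6202]]
```

View pics/s15o.png

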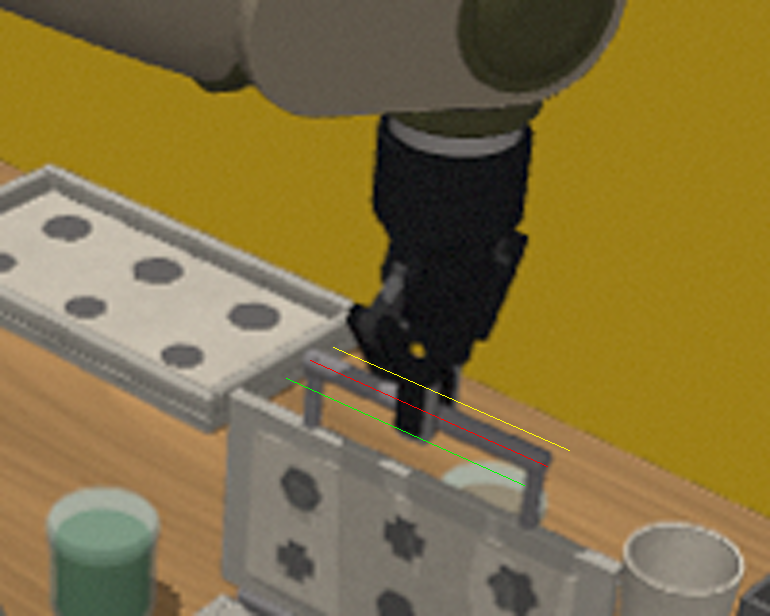

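View pics/t15.png

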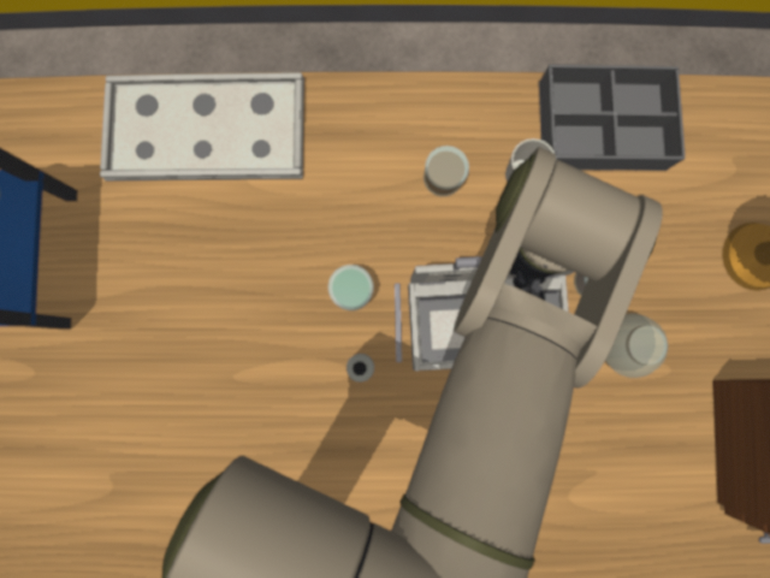

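View pics/s15_full.png

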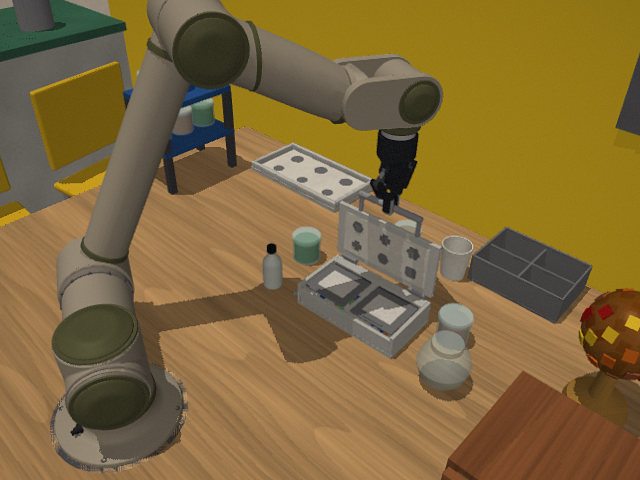

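The bar lies on the upright line (red), the network's bar point is within about 1 px of it, both covers are shut and the bystanders stand where they did. The lid has held still for over 0.5 s, so I'm handing in.

```bash
python3 -c "
from workcell import manip
print(manip.hand_in())"
```

```text
the job is handed in; nothing more can be done
None
```

I pressed both inner covers shut, gripped the lid by its bar, swung it upright and handed the job in at about 12 s, still gripping it. `hand_in` gives no verdict, so I don't know how it was judged.

**Last checks:**
- **Lid:** the bar lies on the line for straight upright. The network put the bar at (388.9, 206.7), against (389.8, 206.3) expected, which is about 0.02 rad off balance. The tool had not moved measurably for over 0.5 s.
- **Grip:** the fingers were open about 12 mm on the 14 mm bar, set to 40 N. I did not measure the finger force on the bar directly. The wrist showed about 6 N.
- **Covers:** both outlines matched the shut position in the side view after pressing, and both looked shut in the last picture.
- **Other things:** all those I could see looked to be standing where they did. In the top view the arm hid jar_b or jar_c beside the case and part of the paper cup, so I checked those in the side view only, and by eye.

**Disagreement:** the fingertips showed about 20 mm higher than the reported TCP in the pictures, and where they touched the covers agreed with that. I set the pressing and gripping heights from the pictures instead. I did not find the cause.

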